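Set the ham press ratchet to tighten and draw the lid screw home

TASK

The ratchet on the ham press is still set to slacken: before turning the screw, flip the thumb lever on its handle over to the clockwise (tightening) side. Then work the handle to and fro by its knob until the nose on the screw is drawn up firmly against the stop block on the lid, snug at about 18 newtons at the knob but not strained. Leave the lever on the tightening side, let go, and do not shift the things standing around.

Things in the scene. Friction and masses are not known exactly. Their poses are not given: they have to be found in the camera images.
- press: Round steel ham press fixed to the table: pot 160 mm across, 80 mm tall, under a flat 170 mm lid, its top 88 mm above the table. Origin: centre of the underside, z up. Screw and handle both turn about the vertical line through it. At handle = 0 the handle points along the press's -y axis.
- handle (a joint): Swing of the steel ratchet handle, rad; grows clockwise from above (tightening). Hard ends at -0.6 and 0.6. The bar is 20 mm wide, top 128 mm above the table, reaching 160 mm from the axis. Stays where left. At the knob it takes about 2 N to swing, 2 to 3 N clicking back over teeth, 5 to 8 N when turning the screw.
- knob (a point): Point on the handle's upright wooden knob, 150 mm from the screw axis, 163 mm above the table. The knob is a plain cylinder 26 mm across, rigid on the bar, from 130 to 176 mm above the table (point 13 mm below its top).
- pawl (a joint): Reversing pawl's thumb lever on top of the handle bar, rad, pivot 60 mm from the screw axis. Negative: leans anticlockwise, handle drives the screw anticlockwise (slackens). Positive: leans clockwise (from above), handle tightens and clicks freely going back. Springs over centre at 0 (1 to 2 N at the tab); rests at -0.4 or 0.4, or down to 0.09 either side if a tip sits on a tooth.
- tab (a point): Middle of the thumb lever's upright steel tab, a 12 x 12 mm block, 24 mm tall, 133 to 157 mm above the table (point at 148 mm). It stands 32 mm outward of the pawl pivot, about 92 mm from the screw axis, between axis and knob, free on both sides. It moves 12 mm to either side of the bar's centre line.
- screw: Screw with toothed wheel (80 mm across, 20 teeth) and below it a flat radial nose 10 mm wide, reaching 73 mm from the axis, 92 to 102 mm above the table. Origin on the press axis at the lid top; x along the nose, z up. Turns stiffly, stays where left. Home is 0.9 to 1.5 rad clockwise of the start, where its x points as the stop's x does.
- nose (a point): Point on the leading (clockwise) flank of the nose, 66 mm from the axis. It meets stop_face when home.
- stop: Steel stop block fixed on the lid, 18 x 12 x 18 mm tall, its middle 68 mm from the press axis; its place round the lid varies. Origin on the press axis at the lid top, x axis along the direction in which the nose points when home.
- stop_face (a point): Point on the face of the stop block that the nose comes up against, 66 mm from the axis. Firm means about 18 N across the handle at the knob with the nose on the stop (15 N is enough, being about 19 N at the nose); above 25 N at the knob strains the screw.
- nozzle_a: Bystander: aluminium filling nozzle standing on its 52 mm flange, 85 mm tall; origin at its base.
- nozzle_b: Bystander: white filling nozzle standing on its 60 mm flange, 94 mm tall; origin at its base.
- bowl: Bystander: steel bowl, 150 mm across, 55 mm tall; origin at its base.
- jar: Bystander: brown glass jar, 70 mm across, 100 mm tall; origin at its base.
- sauce: Bystander: red bottle, 60 mm across, 170 mm tall; origin at its base.
- spoon: Bystander: wooden spoon lying on the table.
- roll: Bystander: upright paper towel roll, 110 mm across, 210 mm tall; origin at its base.

How it is judged:
By the outcome, as a careful person would: the job done as asked, in the order asked, and still so for the second after the job is handed in, with the robot touching nothing.
It also fails if it takes over 67 s, if anything falls off the work surface, if the arm or the gripper's body presses on something with over 40 N, if the wrist force passes 120 N, or if a joint passes its speed limit or range.

ROBOT

A 7-joint arm with a two-finger parallel gripper is mounted at the origin on the work surface. World frame = base frame: x ahead of the robot, y to its left, z up, the work surface at z = 0. Lengths are in mm, angles in rad, forces in N, time in s.
With the tool pointing down it reaches from about 400 to 875 mm from the base axis. Payload 4.4 kg.
Tool frame: the origin (TCP) lies on the centre line of the jaws, within the pads' length; the fingertips stand 25 mm ahead of it and the grasp point (between the pads) lies 6 mm ahead of it (ctrl.finger_overhang is the distance from the TCP to the fingertips, in mm); z points along the fingers, y is the line along which they close (so a half turn about z gives the same grasp; the last joint's range is limited). The gripper opens to 85 mm and grips with 20 to 120 N. Pads are 22 mm wide; open, the fingers measure 114 mm over their backs; the gripper's body (76 mm by 85 mm) begins 54 mm behind the grasp point. The pads swing forward as they close: fully open they stand 13 mm farther back than shut.
Start: joints at [1.058, 0.628, 0.038, 1.517, -0.027, 0.996, -0.02], TCP at [280.881, -586.194, 256.313] pointing down, gripper open.
Joint ranges: [-3.06, 3.06], [-0.37, 2.12], [-1.25, 1.32], [0.18, 2.47], [-1.1, 4.24], [0.23, 1.98], [-2.94, 2.94]. Speed limits (rad/s): [2.57, 2.57, 3.14, 3.14, 3.14, 3.14, 3.14].

INTERFACE

Orientations are given as [roll, pitch, yaw] about the fixed x, y, z axes, in that order (R = Rz(yaw) Ry(pitch) Rx(roll)).
In Python, from cell import ctrl gives the robot as it stands. The module is installed in compiled form; this text tells all that it offers.
- The arm moves only by the tool play_rows, never from a script. Its argument "targets" is a list of rows, each a list of 5 numbers: the closure, from 0 (fully open) to 1 (shut), then the shift along the tool's x, y, z in cm, then the turn about the tool's z in degrees. In form: [[gripper, dx, dy, dz, spin], ...]. A call has 1 to 10 rows; each row is the pose to reach, as a shift and turn from the pose commanded when the call began, along the tool's axes at that moment; what a row does not reach only later rows make up. A row lasts 1/10 s, in which the tool goes at most 50 mm and 8.59 degrees, less where a joint would pass 70% of its speed; a pose out of reach is approached as far as the arm can. A call with a gripper value outside its range is refused whole. The fingers move at their own pace and stop on an object; the grip force is fixed at half the most. Time passes only in rows, so rows that repeat a pose let the fingers close. It gives the time, the measured TCP pose, the force, the opening and the grip force at its end, in the units of the state.
- ctrl.read_state(): the state, without advancing time (a new reading comes with each control period).
- ctrl.get_image(name): name is "scene" or "top" or "wrist"; returns (picture, depth): 480x640x3 uint8, red, green, blue; 480x640 float32, mm along the optical axis (not along the pixel's ray), 0 where there is no reading.
- ctrl.calibration(name): a dict with "vfov" (degrees; the focal length in pixels is half the picture's height over the tangent of half this angle, whatever the lens; pixels are square), "cx", "cy" (the principal point, pixels), "extrinsics" (4x4, takes a point from camera to world coordinates); the wrist camera has in their place "mount" (4x4, takes a point from camera to tool coordinates, whose origin is the TCP and whose axes are the flange's). Camera axes: x right, y down, z forward; pixel columns grow to the right and rows downward; lengths in mm; the calibration is good to about 2 mm. A picture is of the moment at which its call begins: read the wrist's pose just before it. calibration takes no time and is no camera call.
- ctrl.finish_job(): hands the job in; it is judged then, once.
Trained networks look in the newest picture that a camera, given by its name, has taken for a name from the list of things; names that differ only in an ending like _2 or _b are one class to them, and where a whole thing is asked for, a point or a joint stands for the part that bears it (a point fixed in the world has none). Each returns a list of dicts, best first, with "confidence" (0 to 1); they miss things now and then, are a little off and sometimes report something else, mostly with a low value. They report only what shows in the picture. A call takes as long as a camera call.
- ctrl.search_frame(camera, name): "bbox" ([left, top, right, bottom] in pixels, round what is visible of it).
- ctrl.trace(camera, name): "pixels" (480x640 bool, what is visible of it) and "bbox" ([left, top, right, bottom] in pixels, round what is visible of it).
The state is a dict: "clock": time; "qpos": joint angles; "qd": joint speeds; "tau": joint torques, N m; "eef_pos": TCP position; "tool_rot": TCP orientation; "force": force on the tool from outside, world axes, zero at the start; "torque": the same for the moment, N m; "width": finger opening in mm; "gripper_force": force on a finger pad.
Only numpy, scipy, OpenCV 4.12 (cv2) and the standard library are available. Lean on these libraries where they do the work, as an engineer would, in place of code of your own. Each camera call takes 0.05 s, during which the arm holds its last target. There are 200 camera calls.

## Working session

There is one attempt and no reset: what is moved stays moved. The work goes in short steps, Python scripts to look and compute and a tool call to move; the robot and the scene stay as the last step left them, time stands still between calls to the robot, and variables do not carry over. Pictures are saved under pics/ and viewed, at most 10 in all, crops included, and the job is handed in when it is done.

Besides the shell and the picture viewer there is one more tool, called after ">>>" as name(argument=value, ...), one argument or row to a line, values as JSON. play_rows: Moves the arm, as the interface text tells. Its arguments: {"type":"object","properties":{"targets":{"type":"array"}},"required":["targets"]}

```bash
mkdir -p pics
cat > h.py <<'E'
import numpy as np, cv2
from cell import ctrl
from scipy.spatial.transform import Rotation as R
def cam(n):
    c=ctrl.calibration(n); f=240/np.tan(np.radians(c['vfov'])/2)
    if 'extrinsics' in c: T=np.array(c['extrinsics'])
    else:
        s=ctrl.read_state(); B=np.eye(4); B[:3,:3]=R.from_euler('xyz',s['tool_rot']).as_matrix(); B[:3,3]=s['eef_pos']; T=B@np.array(c['mount'])
    return f,c['cx'],c['cy'],T
def pts(n,depth,mask,C=None):
    f,cx,cy,T=C or cam(n); v,u=np.nonzero(mask&(depth>0)); z=depth[v,u]
    P=np.stack([(u-cx)/f*z,(v-cy)/f*z,z,np.ones_like(z)],1); return (P@T.T)[:,:3]
def proj(n,p,C=None):
    f,cx,cy,T=C or cam(n); q=np.linalg.inv(T)@np.r_[p,1]; return q[0]/q[2]*f+cx,q[1]/q[2]*f+cy
E
python3 - <<'E'
from h import *
np.set_printoptions(precision=1,suppress=True)
print(ctrl.read_state())
for n in ['scene','top']:
    im,d=ctrl.get_image(n); cv2.imwrite(f'pics/{n}0.png',im[:,:,::-1])
    C=cam(n)
    for t in ['press','knob','tab','screw','stop','handle']:
        for r in ctrl.trace(n,t)[:2]:
            P=pts(n,d,r['pixels'],C)
            if len(P): print(n,t,round(r['confidence'],2),np.round(r['bbox']),np.median(P,0),P.min(0),P.max(0),len(P))
E
```

```text
{'clock': 0.0, 'qpos': array([ 1.1,  0.6,  0. ,  1.5, -0. ,  1. , -0. ]), 'qd': array([ 0., -0., -0.,  0., -0.,  0.,  0.]), 'tau': array([  0. , -56.3,   1.2, -19.3,   0. ,   0. ,  -0. ]), 'eef_pos': array([ 280.7, -585.7,  255.4]), 'tool_rot': array([-3.1,  0. ,  0.4]), 'force': array([ 0.8, -0.2,  0.4]), 'torque': array([-0.1, -0. , -0. ]), 'gripper_force': 0.0, 'width': 85.59738761443045}
scene press 0.83 [268. 198. 374. 305.] [602.7  23.6  88.1] [ 476.4 -219.9   -4.5] [683.3 121.3 180.1] 4873
scene knob 0.88 [270. 201. 348. 256.] [591.5 -44.  129.8] [ 499.7 -194.7   -4.2] [610.3  42.7 180.1] 1025
scene knob 0.59 [212. 183. 233. 219.] [ 592.5 -309.6   35. ] [ 558.5 -341.5   -2.7] [ 615.3 -288.6   98.1] 520
scene tab 0.58 [294. 218. 317. 244.] [591.4 -54.5 136.1] [576.4 -75.7 109.8] [600.2 -16.2 159.6] 155
scene screw 0.78 [317. 238. 361. 264.] [590.2  40.  114.8] [517.  -20.1  84.7] [618.6  59.8 122.1] 404
scene stop 0.51 [351. 263. 364. 275.] [585.5  89.1 103.1] [575.2  80.6  90.2] [590.1  97.9 111.3] 62
scene handle 0.74 [296. 218. 315. 247.] [591.4 -54.5 136.1] [576.4 -76.3 109
[... 261 characters left out ...]
 229. 194. 257.] [588.5 353.3 110.7] [564.4 335.1  -4.4] [635.  391.  175.7] 717
top knob 0.77 [304. 236. 383. 263.] [584.2 -42.1 129. ] [ 557.4 -146.7  110.3] [604.7  40.2 180.8] 804
top screw 0.94 [296. 235. 325. 278.] [561.6  34.9 114. ] [515.1 -11.4  81.4] [615.6  57.  122.2] 392
top stop 0.62 [280. 246. 288. 252.] [580.8  87.5 104.3] [575.2  78.6  94.1] [586.3  95.5 109.9] 34
top stop 0.39 [165. 162. 231. 228.] [692.3 279.6 207.3] [650.4 238.6  -3.2] [818.5 389.3 216.4] 2630
top handle 0.83 [300. 237. 378. 255.] [584.2 -37.8 129.2] [ 559.6 -146.7   88.7] [602.4  40.7 180.8] 763
top handle 0.56 [425. 296. 444. 316.] [ 454.5 -294.9   22.3] [ 430.  -328.6   -3. ] [ 480.1 -277.4   90.2] 304
```

Run:
```python
from h import *
np.set_printoptions(precision=1,suppress=True)
a=cv2.imread('pics/scene0.png')[130:330,180:440]; b=cv2.imread('pics/top0.png')[150:350,140:460]
b=cv2.resize(b,None,fx=2.5,fy=2.5,interpolation=cv2.INTER_CUBIC); cv2.imwrite('pics/topc.png',b)
cv2.imwrite('pics/scenec.png',cv2.resize(a,None,fx=3,fy=3,interpolation=cv2.INTER_CUBIC))
for n in ['scene','top']:
    im,d=ctrl.get_image(n); C=cam(n); P=pts(n,d,np.ones_like(d,bool),C)
    m=(P[:,0]>480)&(P[:,0]<690)&(P[:,1]>-75)&(P[:,1]<130)
    L=P[m&(abs(P[:,2]-88)<2)][:,:2].astype(np.float32)
    (c,r)=cv2.minEnclosingCircle(L); print(n,'lid',c,r,len(L),L.min(0),L.max(0))
    K=P[(abs(P[:,2]-177)<4)&(P[:,0]>480)&(P[:,0]<690)&(P[:,1]>-200)&(P[:,1]<60)]; print('knobtop',K.mean(0),K.min(0),K.max(0),len(K))
    K=P[m&(P[:,2]>140)&(P[:,2]<160)&(P[:,1]>-100)]; print('tab',K.mean(0),len(K),K.min(0),K.max(0))
    for t in ['nozzle_a','bowl','jar','sauce','spoon','roll']:
        for r in ctrl.trace(n,t)[:2]:
            Q=pts(n,d,r['pixels'],C)
            if r['confidence']>.5 and len(Q): print(n,t,round(r['confidence'],2),np.median(Q,0))
```

```text
scene lid (579.712646484375, 20.18918228149414) 85.56758117675781 1714 [495.5 -64.4] [664.9 104.5]
knobtop [ 595.3 -128.6  175.9] [ 582.8 -140.6  173.2] [ 608.4 -116.1  180.6] 78
tab [593.9 -68.9 152.7] 41 [587.5 -74.3 140.3] [599.5 -64.3 160. ]
scene nozzle_a 0.95 [ 592.7 -310.4   27.1]
scene nozzle_a 0.81 [ 464.1 -293.3   29.6]
scene bowl 0.94 [766.9 -67.8  22.4]
scene bowl 0.55 [396.4 342.2  77.6]
scene jar 0.69 [396.4 342.2  77.8]
scene sauce 0.86 [613.4 368.8 107.2]
scene spoon 0.72 [ 432.2 -425.2   11.3]
scene roll 0.66 [736.  301.5 208. ]
top lid (578.1538696289062, 18.682714462280273) 84.61272430419922 1532 [494.3 -63.5] [661.4 102. ]
knobtop [ 593.1 -129.7  175.8] [ 580.6 -141.4  173.3] [ 604.4 -118.1  180. ] 75
tab [589.5 -66.6 154.2] 21 [583.8 -74.9 140.5] [594.5  20.3 158.4]
top nozzle_a 0.86 [ 576.5 -312.6   22.8]
top nozzle_a 0.72 [ 454.4 -293.9   24.1]
top bowl 0.81 [787.1 -55.4  21.3]
top sauce 0.84 [588.4 353.8 111.2]
top spoon 0.83 [ 406.3 -447.1   13.2]
top roll 0.95 [692.  279.5 207.1]
```

View pics/topc.png

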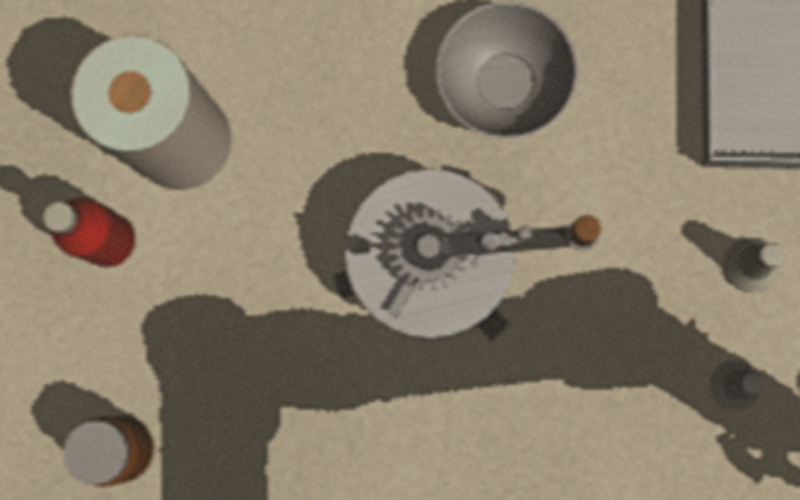

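View pics/scenec.png

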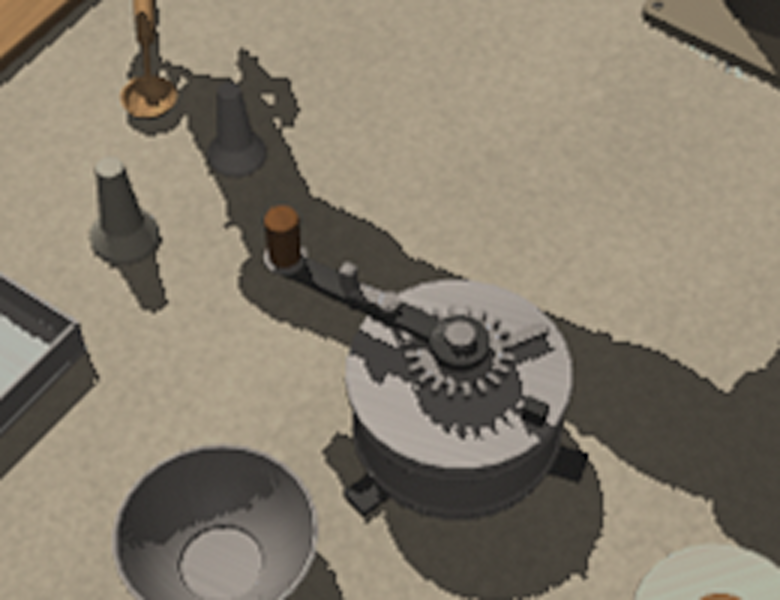

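The top view shows the press centre at (428,245) in the crop. The handle runs right to the knob at (585,230), with the tab at (525,233) just above the bar. The nose points lower-left (395,300), and the stop is at the left rim (355,243). The scene view agrees. Tightening moves the knob toward -x.

```bash
cat >> h.py <<'E'
def go(p,yaw,src=None):
    s=ctrl.read_state(); Rm=R.from_euler('xyz',s['tool_rot']).as_matrix()
    d=Rm.T@(np.array(p)-(s['eef_pos'] if src is None else src))/10
    print('move',np.round(d,2),'spin',round(np.degrees((s['tool_rot'][2]-yaw+np.pi)%(2*np.pi)-np.pi),1))
E
python3 - <<'E'
from h import *
print(ctrl.finger_overhang, ctrl.read_state()['tool_rot'],ctrl.calibration('wrist'))
go([620,-70,256],1.67)
E
```

```text
25.0 [-3.14158624e+00 -5.70091944e-05  4.46758213e-01] {'vfov': 69.34079227150798, 'cx': 325.58302327564655, 'cy': 239.92742638850012, 'mount': array([[-1.01665162e-03, -9.62858004e-01, -2.70006351e-01,
         6.78311907e+01],
       [ 9.99999270e-01, -1.15536691e-03,  3.54819066e-04,
         8.68453589e-01],
       [-6.53596781e-04, -2.70005794e-01,  9.62858476e-01,
        -1.17667815e+02],
       [ 0.00000000e+00,  0.00000000e+00,  0.00000000e+00,
         1.00000000e+00]])}
move [ 5.289e+01 -3.190e+01  3.000e-02] spin -70.1
```

>>> play_rows(
  targets=[
    [1,52.9,-31.9,0,-70],
    [1,52.9,-31.9,0,-70],
    [1,52.9,-31.9,0,-70],
    [1,52.9,-31.9,0,-70],
    [1,52.9,-31.9,0,-70],
    [1,52.9,-31.9,0,-70],
    [1,52.9,-31.9,0,-70],
    [1,52.9,-31.9,0,-70],
    [1,52.9,-31.9,0,-70],
    [1,52.9,-31.9,0,-70],
  ],
)

```text
clock: 2.4
eef_pos: [556.3, -166.9, 256.6]
tool_rot: [3.141, 0.0, 1.669]
force: [0.3, -0.9, -0.7]
width: 0.1
gripper_force: 0.0
```

>>> play_rows(
  targets=[
    [1,9.2,8.2,0,0],
    [1,9.2,8.2,0,0],
    [1,9.2,8.2,0,0],
    [1,9.2,8.2,0,0],
    [1,9.2,8.2,0,0],
  ],
)

```text
clock: 2.9
eef_pos: [627.9, -68.9, 256.0]
tool_rot: [-3.141, 0.001, 1.669]
force: [-0.5, -0.3, 0.4]
width: -0.1
gripper_force: 0.0
```

Run:
```python
from h import *
np.set_printoptions(precision=1,suppress=True)
print(ctrl.read_state()['eef_pos'])
C=cam('wrist'); im,d=ctrl.get_image('wrist'); cv2.imwrite('pics/w1.png',im[:,:,::-1])
for t in ['knob','tab','handle','screw','stop','nose']:
    for r in ctrl.trace('wrist',t)[:2]:
        P=pts('wrist',d,r['pixels'],C)
        if len(P): print(t,round(r['confidence'],2),np.round(r['bbox']),np.median(P,0),P.min(0),P.max(0),len(P))
P=pts('wrist',d,np.ones_like(d,bool),C); m=(abs(P[:,0]-590)<50)&(P[:,1]<60)&(P[:,1]>-170)
K=P[m&(abs(P[:,2]-176)<3)]; print('knobtop',K.mean(0),K.min(0),K.max(0),len(K))
K=P[m&(abs(P[:,2]-157)<3)&(P[:,1]<-50)&(P[:,1]>-90)]; print('tabtop',len(K) and (K.mean(0),K.min(0),K.max(0)),len(K))
```

```text
[627.9 -68.9 256. ]
knob 0.63 [237.  68. 299. 338.] [588.  -25.  128.5] [ 558.5 -133.6   86.8] [606.6  40.5 177.9] 9622
tab 0.87 [250. 161. 295. 260.] [590.  -53.4 135.4] [561.3 -77.5  87.3] [600.4 -17.8 158.7] 1506
handle 0.65 [235.  69. 300. 339.] [588.  -25.1 128.5] [ 554.4 -218.1   -0.2] [607.4  39.9 280. ] 9503
handle 0.41 [244. 160. 299. 258.] [590.1 -53.3 135.3] [564.9 -87.9  88. ] [600.9 -17.2 158.7] 1618
screw 0.86 [183.  42. 330. 162.] [573.3  32.6 115.7] [515.2 -17.5  86.3] [619.6  60.1 128.7] 4827
stop 0.87 [275.   0. 294.  24.] [584.9  81.1 105.1] [575.7  77.7  86.4] [590.3  93.4 108.4] 435
nose 0.65 [184.  39. 323. 165.] [572.2  32.8 115.7] [509.1 -19.8  85.5] [619.8  61.5 129.7] 5215
knobtop [ 594.9 -121.3  175.5] [ 585.7 -127.1  173. ] [ 603.1 -117.5  177.9] 262
tabtop (array([592.8, -71.7, 156.4]), array([586.5, -78.6, 154.1]), array([598.5, -66.2, 158.7])) 281
```

View pics/w1.png

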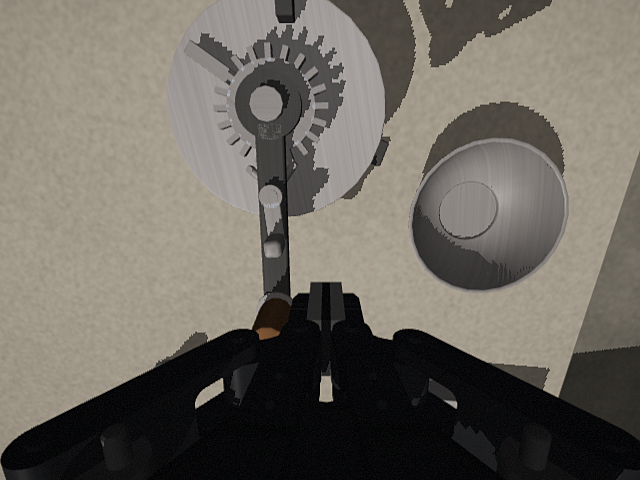

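The wrist view shows the lever tab at about (274,245), slightly to the right (slack) side of the bar. The fingers are clear at (325,300). The tab measures (592.8,-71.7), 4.6 mm off the centre line, and its top is 156 mm high, as it should be.

>>> play_rows(
  targets=[
    [1,0,0,4.5,0],
    [1,0,0,9.0,0],
    [1,0,0,9.0,0],
    [1,0,-0.8,9.0,0],
    [1,0,-1.2,9.0,0],
    [1,0,-1.4,9.0,0],
  ],
)

```text
clock: 3.85
eef_pos: [614.9, -70.4, 168.9]
tool_rot: [3.138, 0.001, 1.668]
force: [0.5, 0.6, 0.1]
width: 0.4
gripper_force: 0.0
```

>>> play_rows(
  targets=[
    [1,0,-0.2,0,0],
    [1,0,-0.4,0,0],
    [1,0,-0.6,0,0],
    [1,0,-0.8,0,0],
    [1,0,-1.0,0,0],
    [1,0,-1.2,0,0],
    [1,0,-1.3,0,0],
    [1,0,-1.3,0,0],
  ],
)

```text
clock: 4.65
eef_pos: [601.4, -71.5, 166.5]
tool_rot: [3.141, 0.0, 1.668]
force: [2.8, 0.3, 1.1]
width: 0.1
gripper_force: 1.4
```

```bash
cat > look.py <<'E'
from h import *
import sys
np.set_printoptions(precision=1,suppress=True)
n=sys.argv[1]; C=cam(n); im,d=ctrl.get_image(n); cv2.imwrite(f'pics/{sys.argv[2]}.png',im[:,:,::-1])
P=pts(n,d,np.ones_like(d,bool),C); m=(P[:,0]>430)&(P[:,0]<700)&(P[:,1]<60)&(P[:,1]>-170)
for t in ['tab','knob','screw']:
    for r in ctrl.trace(n,t)[:1]:
        Q=pts(n,d,r['pixels'],C); h={'tab':156,'knob':176,'screw':102}[t]
        K=Q[abs(Q[:,2]-h)<3]
        if len(K): print(t,round(r['confidence'],2),r['bbox'],K.mean(0),K.min(0),K.max(0),len(K))
        if t=='screw':
            v=K[:,:2]-[579,19.5]; K=v[np.hypot(*v.T)>45]
            if len(K): print('nose ang deg',np.degrees(np.arctan2(*K.mean(0)[::-1])),len(K))
E
python3 look.py scene s2
```

```text
knob 0.64 [273.5, 198.5, 344.9, 256.4] [ 591.  -130.7  176.2] [ 580.6 -142.3  173.2] [ 601.9 -119.6  178.9] 54
screw 0.62 [316.7, 241.3, 363.2, 265.7] [537.6  43.6 102. ] [517.5 -16.1  99.1] [612.6  56.9 104.9] 50
nose ang deg 149.4672579260934 42
```

>>> play_rows(
  targets=[
    [1,0,1.5,0,0],
    [1,0,2.5,0,0],
    [1,0,2.5,-3,0],
    [1,0,2.5,-7,0],
    [1,0,2.5,-9,0],
    [1,0,2.5,-9,0],
  ],
)

```text
clock: 5.45
eef_pos: [627.3, -68.6, 259.3]
tool_rot: [3.137, 0.001, 1.669]
force: [0.1, 0.6, -0.1]
width: 0.2
gripper_force: 0.0
```

```bash
python3 look.py wrist w2
```

```text
tab 0.6 [251.1, 160.7, 299.1, 253.6] [581.9 -72.3 156.2] [575.8 -79.  153.1] [587.6 -66.7 158.3] 292
knob 0.81 [238.3, 70.0, 302.7, 337.4] [ 591.4 -122.1  175.3] [ 580.4 -127.8  173. ] [ 600.3 -117.9  177.8] 275
screw 0.71 [184.2, 42.8, 329.2, 163.3] [532.1  45.8 101.9] [515.7  20.7  99.7] [612.7  57.9 104.7] 696
nose ang deg 150.79201370147567 539
```

View pics/w2.png

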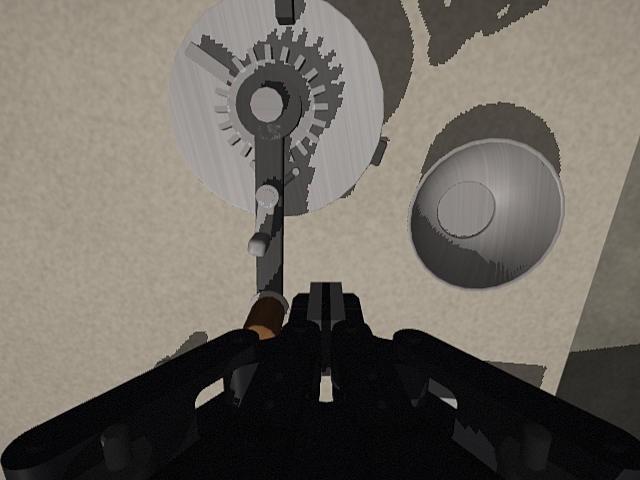

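The tab is now at (258,243) in the picture, left of the bar, on the tightening side, and the nose hasn't moved. Next I go to the knob and cage it loosely.

>>> play_rows(
  targets=[
    [0,-3,-2,0,0],
    [0,-5.8,-4.3,0,0],
    [0,-5.8,-4.3,0,1],
    [0,-5.8,-4.3,3,1],
    [0,-5.8,-4.3,6,1],
    [0,-5.8,-4.3,9,1],
    [0,-5.8,-4.3,9,1],
    [0.62,-5.8,-4.3,9,1],
    [0.62,-5.8,-4.3,9,1],
    [0.62,-5.8,-4.3,9,1],
  ],
)

```text
clock: 6.65
eef_pos: [590.0, -130.9, 167.8]
tool_rot: [3.139, 0.001, 1.651]
force: [-0.1, 1.0, 0.5]
width: 44.3
gripper_force: 0.0
```

>>> play_rows(
  targets=[
    [0.62,0.01,-0.5,0,2],
    [0.62,0.04,-1.05,0,4],
    [0.62,0.08,-1.57,0,6],
    [0.62,0.15,-2.09,0,8],
    [0.62,0.23,-2.6,0,10],
    [0.62,0.33,-3.12,0,12],
    [0.62,0.45,-3.63,0,14],
    [0.62,0.58,-4.13,0,16],
    [0.62,0.73,-4.64,0,18],
    [0.62,0.9,-5.13,0,20],
  ],
)

```text
clock: 7.65
eef_pos: [538.8, -125.8, 166.5]
tool_rot: [3.137, -0.001, 1.3]
force: [6.6, -0.2, -3.7]
width: 32.7
gripper_force: 3.3
```

>>> play_rows(
  targets=[
    [0.62,0.01,-0.5,0,2],
    [0.62,0.04,-1.05,0,4],
    [0.62,0.08,-1.57,0,6],
    [0.62,0.15,-2.09,0,8],
  ],
)

```text
clock: 8.05
eef_pos: [528.3, -121.7, 167.8]
tool_rot: [3.117, -0.006, 1.159]
force: [30.9, -9.0, -18.0]
width: 32.3
gripper_force: 15.3
```

```bash
python3 look.py top t3; python3 look.py scene s3
```

```text
tab 0.62 [300.3, 240.7, 356.9, 267.6] [537.5 -61.3 155.7] [532.3 -66.1 153.7] [544.1 -56.7 158.1] 17
screw 0.81 [291.0, 237.1, 326.7, 274.0] [534.8  49.4 101.8] [519.8  -3.9  99. ] [558.2  61.9 104.1] 46
nose ang deg 145.34517984846622 34
tab 0.5 [314.6, 209.7, 322.0, 237.4] [541.9 -59.5 155.5] [536.3 -65.2 153.2] [546.3 -55.1 158.2] 13
screw 0.68 [315.1, 236.2, 364.5, 264.4] [538.5  52.2 102.4] [522.1   1.5  99.5] [604.5  63.9 104.8] 55
nose ang deg 142.4755637415658 44
```

The handle reached its own hard end, with the nose at about 144° and still short of the stop. I back off and click back.

>>> play_rows(
  targets=[
    [0.62,0.08,1.57,0,-6],
    [0.62,0.33,3.12,0,-12],
    [0.62,0.73,4.64,0,-18],
    [0.62,1.3,6.1,0,-24],
    [0.62,2.01,7.5,0,-30],
    [0.62,2.86,8.82,0,-36],
    [0.62,3.85,10.04,0,-42],
    [0.62,4.96,11.15,0,-48],
    [0.62,6.18,12.14,0,-54],
    [0.62,7.5,12.99,0,-60],
  ],
)

```text
clock: 9.45
eef_pos: [664.2, -104.5, 165.0]
tool_rot: [-3.135, -0.001, 2.211]
force: [-0.8, -3.2, 0.2]
width: 32.6
gripper_force: 1.4
```

>>> play_rows(
  targets=[
    [0.62,0.02,0.79,0,-3],
    [0.62,0.08,1.57,0,-6],
    [0.62,0.15,2.09,0,-8],
    [0.62,0.23,2.6,0,-10],
    [0.62,0.23,2.6,0,-10],
  ],
)

```text
clock: 9.95
eef_pos: [685.2, -84.5, 165.6]
tool_rot: [-3.14, -0.001, 2.385]
force: [-1.3, -1.3, -1.4]
width: 32.7
gripper_force: 0.8
```

```bash
python3 look.py top t4; python3 look.py scene s4
```

```text
screw 0.98 [292.5, 234.9, 328.6, 277.7] [535.1  49.2 101.7] [519.8  -6.4  99. ] [558.   64.3 104.5] 50
nose ang deg 145.12490279760996 35
tab 0.56 [290.9, 237.0, 318.2, 255.4] [636.1 -50.8 156. ] [630.8 -55.9 153.1] [642.3 -45.9 158.8] 21
screw 0.74 [317.8, 234.1, 365.2, 263.4] [535.7  53.3 102.3] [519.9  33.3  99.1] [604.   65.9 104.9] 53
nose ang deg 142.72492348585584 44
```

>>> play_rows(
  targets=[
    [0.62,0.04,-1.05,0,4],
    [0.62,0.15,-2.09,0,8],
    [0.62,0.33,-3.12,0,12],
    [0.62,0.58,-4.13,0,16],
    [0.62,0.9,-5.13,0,20],
    [0.62,1.3,-6.1,0,24],
    [0.62,1.76,-7.04,0,28],
    [0.62,2.28,-7.95,0,32],
    [0.62,2.86,-8.82,0,36],
    [0.62,3.51,-9.64,0,40],
  ],
)

```text
clock: 11.35
eef_pos: [598.1, -127.3, 167.4]
tool_rot: [3.132, -0.002, 1.685]
force: [6.6, 3.4, -3.6]
width: 32.3
gripper_force: 3.4
```

```bash
python3 look.py top t5; python3 look.py scene s5; python3 -c "
from h import *
s=ctrl.read_state();p=s['eef_pos']-[579,19.5,0];print(s['eef_pos'],np.degrees(np.arctan2(p[1],p[0])),np.hypot(p[0],p[1]),s['force'],np.degrees(s['tool_rot'][2])-180)"
```

```text
screw 0.98 [285.8, 236.0, 326.0, 266.9] [554.2  65.4 102.1] [544.   45.5  99.3] [567.1  82.4 105. ] 49
nose ang deg 118.13300130692878 35
tab 0.73 [298.2, 212.8, 316.1, 248.3] [580.1 -69.5 156.7] [574.3 -76.4 154.6] [586.1 -64.8 158.7] 21
knob 0.76 [275.3, 205.7, 344.2, 258.4] [ 597. -121.  175.] [ 590.1 -126.2  173.3] [ 605.4 -116.   178.2] 16
screw 0.86 [318.3, 233.8, 365.0, 266.2] [557.7  68.  102. ] [543.9  -9.8  99. ] [606.9  86.4 105. ] 64
nose ang deg 114.19572147477412 50
[ 596.17702335 -129.53886589  167.10583394] -83.42555545390036 150.02544343343214 [4.12480892 2.8260518  2.28248486] -83.33213744091188
```

>>> play_rows(
  targets=[
    [0.62,0.02,-0.79,0,3],
    [0.62,0.08,-1.57,0,6],
    [0.62,0.18,-2.35,0,9],
    [0.62,0.33,-3.12,0,12],
    [0.62,0.45,-3.63,0,14],
    [0.62,0.51,-3.88,0,15],
    [0.62,0.51,-3.88,0,15],
  ],
)

```text
clock: 12.45
eef_pos: [557.1, -129.3, 167.0]
tool_rot: [3.137, -0.001, 1.425]
force: [5.0, 1.9, 0.0]
width: 32.3
gripper_force: 2.4
```

```bash
python3 look.py scene s6; python3 -c "
from h import *
s=ctrl.read_state();p=s['eef_pos']-[579,19.5,0];print(s['eef_pos'],np.degrees(np.arctan2(p[1],p[0])),np.hypot(p[0],p[1]),s['force'],np.degrees(s['tool_rot'][2])-180)
for n in ['scene','top']:
  im,d=ctrl.get_image(n);cv2.imwrite('pics/z_%s.png'%n,im[:,:,::-1])
a=cv2.resize(cv2.imread('pics/z_scene.png')[190:310,270:390],(480,480),interpolation=2);b=cv2.resize(cv2.imread('pics/z_top.png')[200:280,270:320+30],(300,300))
cv2.imwrite('pics/z6.png',a)"
```

```text
tab 0.72 [309.3, 207.4, 319.7, 230.4] [556.5 -65.2 155.6] [549.8 -71.1 153.1] [562.8 -60.7 158.7] 19
screw 0.84 [315.9, 238.6, 362.9, 266.8] [571.3  68.8 102.4] [541.2  -4.8  99.4] [607.3  90.6 105. ] 63
nose ang deg 99.4993373064714 44
[ 557.06898029 -129.5834403   166.95880071] -98.36851351998857 150.68789532846208 [4.35198712 3.34059323 1.58072687] -98.34913853652733
```

View pics/z6.png

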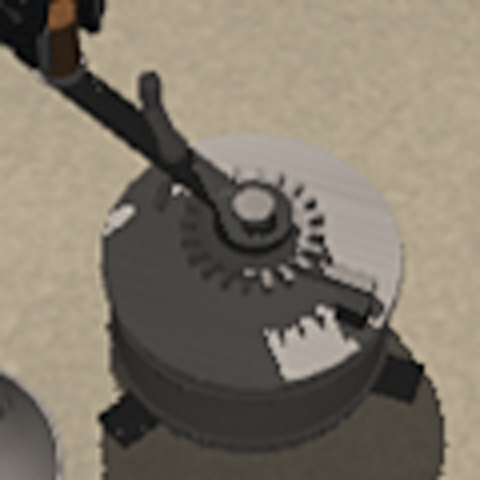

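The crop shows the nose at (345,300), almost on the stop at (355,318), with the lever leaning clockwise. I continue in small steps and watch the force.

>>> play_rows(
  targets=[
    [0.62,0,-0.13,0,0.5],
    [0.62,0,-0.26,0,1],
    [0.62,0,-0.39,0,1.5],
    [0.62,0.01,-0.52,0,2],
    [0.62,0.01,-0.52,0,2],
  ],
)

```text
clock: 13.25
eef_pos: [552.5, -128.7, 167.0]
tool_rot: [3.136, -0.001, 1.39]
force: [6.7, 1.9, -1.0]
width: 32.5
gripper_force: 2.9
```

>>> play_rows(
  targets=[
    [0.62,0,-0.13,0,0.5],
    [0.62,0,-0.26,0,1],
    [0.62,0,-0.26,0,1],
  ],
)

```text
clock: 13.55
eef_pos: [549.9, -128.2, 167.0]
tool_rot: [3.136, -0.001, 1.373]
force: [6.0, 2.7, -0.5]
width: 32.1
gripper_force: 2.9
```

>>> play_rows(
  targets=[
    [0.62,0,-0.13,0,0.5],
    [0.62,0,-0.26,0,1],
    [0.62,0,-0.26,0,1],
  ],
)

```text
clock: 13.85
eef_pos: [547.4, -127.7, 167.0]
tool_rot: [3.136, -0.001, 1.355]
force: [6.5, 1.9, 0.3]
width: 32.3
gripper_force: 2.9
```

>>> play_rows(
  targets=[
    [0.62,0,-0.13,0,0.5],
    [0.62,0,-0.26,0,1],
    [0.62,0,-0.26,0,1],
  ],
)

```text
clock: 14.15
eef_pos: [545.3, -127.1, 167.0]
tool_rot: [3.136, -0.002, 1.338]
force: [7.6, 1.7, -1.2]
width: 32.4
gripper_force: 3.2
```

>>> play_rows(
  targets=[
    [0.62,0,-0.13,0,0.5],
    [0.62,0,-0.13,0,0.5],
  ],
)

```text
clock: 14.35
eef_pos: [544.6, -126.9, 167.0]
tool_rot: [3.134, -0.002, 1.329]
force: [8.5, 1.4, -1.5]
width: 32.6
gripper_force: 3.9
```

>>> play_rows(
  targets=[
    [0.62,0,-0.13,0,0.5],
    [0.62,0,-0.13,0,0.5],
  ],
)

```text
clock: 14.55
eef_pos: [544.0, -126.7, 167.0]
tool_rot: [3.133, -0.002, 1.32]
force: [10.4, 1.5, -4.1]
width: 32.4
gripper_force: 4.7
```

>>> play_rows(
  targets=[
    [0.62,0,-0.13,0,0.3],
    [0.62,0,-0.26,0,0.5],
    [0.62,0,-0.26,0,0.5],
  ],
)

```text
clock: 14.85
eef_pos: [542.7, -126.4, 167.0]
tool_rot: [3.131, -0.002, 1.312]
force: [12.8, 1.2, -6.6]
width: 32.6
gripper_force: 6.1
```

>>> play_rows(
  targets=[
    [0.62,0,-0.13,0,0.3],
    [0.62,0,-0.13,0,0.3],
  ],
)

```text
clock: 15.05
eef_pos: [542.1, -126.2, 167.0]
tool_rot: [3.129, -0.003, 1.306]
force: [14.1, 0.1, -9.0]
width: 32.8
gripper_force: 6.9
```

>>> play_rows(
  targets=[
    [0.62,0,-0.13,0,0.3],
    [0.62,0,-0.26,0,0.5],
    [0.62,0,-0.26,0,0.5],
  ],
)

```text
clock: 15.35
eef_pos: [540.8, -125.8, 167.0]
tool_rot: [3.127, -0.003, 1.298]
force: [17.1, -1.0, -11.8]
width: 32.3
gripper_force: 8.4
```

>>> play_rows(
  targets=[
    [0.62,0,-0.1,0,0.2],
    [0.62,0,-0.1,0,0.2],
  ],
)

```text
clock: 15.55
eef_pos: [540.4, -125.7, 167.0]
tool_rot: [3.126, -0.003, 1.294]
force: [18.8, 0.0, -13.9]
width: 32.2
gripper_force: 9.0
```

```bash
python3 look.py top t7; python3 look.py scene s7; python3 -c "
from h import *
F=[]
for i in range(4): ctrl.get_image('top'); F.append(ctrl.read_state()['force'])
print(np.mean(F,0),F)
n='scene';C=cam(n);im,d=ctrl.get_image(n)
r=ctrl.trace(n,'stop')[0];Q=pts(n,d,r['pixels'],C);Q=Q[abs(Q[:,2]-106)<4];print('stop',Q.mean(0),Q.min(0),Q.max(0))
cv2.imwrite('pics/z7.png',cv2.resize(im[190:310,270:390,::-1],(480,480),interpolation=2))"
```

```text
screw 0.98 [282.6, 235.3, 328.8, 267.3] [570.9  71.6 101.8] [551.9  45.2  99.3] [576.9  88.  105. ] 43
nose ang deg 97.79781160354958 31
tab 0.47 [309.9, 206.6, 322.5, 238.9] [547.3 -63.  156.1] [540.8 -70.  153.1] [553.2 -57.5 158.9] 19
knob 0.66 [285.9, 188.6, 344.9, 256.9] [ 543.8 -121.8  175.9] [ 532.1 -133.   173. ] [ 561.9 -112.8  178.8] 53
screw 0.71 [316.7, 233.7, 364.8, 266.7] [573.4  70.1 102. ] [540.1  16.4  99.1] [587.   92.4 104.6] 54
nose ang deg 96.0497784355861 35
[ 18.89284036  -0.99656688 -12.87456519] [array([ 18.24111033,  -0.68210424, -12.11176617]), array([ 18.44700916,  -2.21529717, -13.86095134]), array([ 18.59554718,  -0.28909384, -12.61159644]), array([ 20.28769476,  -0.79977226, -12.91394682])]
stop [584.02133658  89.40259476 105.49604956] [576.87975574  81.12765608 102.14578825] [589.94383438  98.12828158 109.34802597]
```

View pics/z7.png

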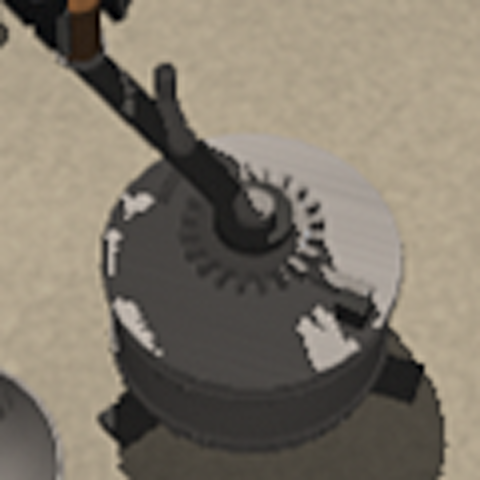

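The nose at (340,295) now lies flush on the stop at (352,308), with about 18 N at the knob. I unload, open and lift clear.

>>> play_rows(
  targets=[
    [0.62,0,0.4,0,-0.5],
    [0.62,0,0.8,0,-1],
    [0.4,0,1.1,0,-1.5],
    [0,0,1.2,0,-1.5],
    [0,0,1.2,0,-1.5],
    [0,0,1.2,0,-1.5],
    [0,0,1.2,0,-1.5],
    [0,0,1.2,-4,-1.5],
    [0,0,1.2,-8,-1.5],
    [0,0,1.2,-12,-1.5],
  ],
)

```text
clock: 17.25
eef_pos: [543.3, -128.0, 287.5]
tool_rot: [-3.14, 0.0, 1.32]
force: [0.5, 0.4, 0.2]
width: 85.5
gripper_force: 0.0
```

>>> play_rows(
  targets=[
    [0,-4,0,0,0],
    [0,-8,0,0,0],
    [0,-8,0,0,0],
  ],
)

```text
clock: 17.55
eef_pos: [521.4, -212.8, 286.5]
tool_rot: [-3.141, 0.005, 1.31]
force: [0.2, 0.2, -0.4]
width: 85.3
gripper_force: 0.0
```

```bash
python3 look.py top t8; python3 look.py scene s8; python3 -c "
import cv2
cv2.imwrite('pics/z8.png',cv2.resize(cv2.imread('pics/s8.png')[170:310,230:390],(640,560),interpolation=2))"
```

```text
tab 0.52 [334.1, 251.1, 349.9, 263.3] [548.4 -65.2 156.3] [541.7 -70.6 153.4] [553.7 -59.  159. ] 21
knob 0.94 [305.4, 240.0, 377.6, 272.4] [ 547.8 -126.9  175.7] [ 536.4 -137.   173.1] [ 559.9 -115.9  178.9] 80
screw 0.82 [282.6, 235.0, 328.2, 267.3] [572.   72.7 102. ] [566.1  50.8  99.2] [579.7  90.4 104.9] 55
nose ang deg 96.84152597422653 39
tab 0.56 [306.6, 208.9, 321.1, 240.3] [550.9 -64.4 155.9] [545.8 -70.2 153.2] [556.1 -58.9 158.4] 18
knob 0.67 [285.1, 189.1, 345.7, 258.0] [ 550.9 -126.5  176.1] [ 538.  -137.3  173. ] [ 563.1 -114.9  178.8] 68
```

View pics/z8.png

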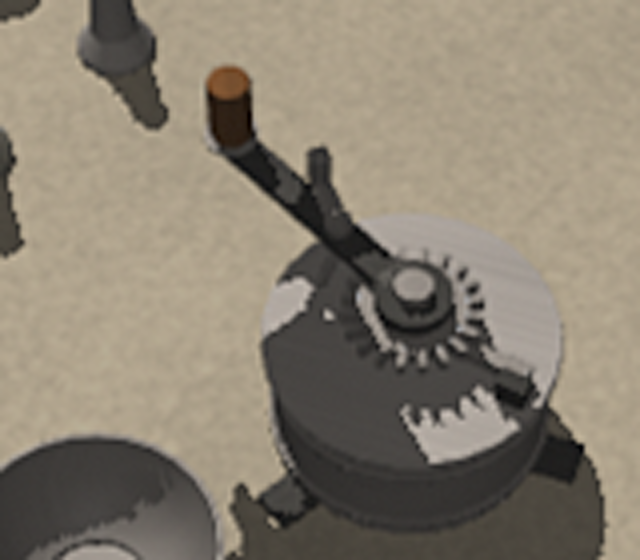

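The nose at (500,375) sits on the stop, the lever leans to the clockwise side at (318,160), and the gripper is clear of everything.

```bash
python3 -c "
from cell import ctrl
print(ctrl.finish_job())"
```

```text
the job is handed in; nothing more can be done
None
```

The job is handed in: I flipped the lever to the tightening side first, then drew the nose onto the stop at about 18 N at the knob and let go. The last picture shows the nose on the stop, the lever still clockwise and the gripper clear. On the first stroke the handle hit its own end at about 31 N at the wrist while the nose was still well short of the stop. I did not re-measure the things standing around.

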